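# Put the counter-sample sprockets back in the leaning stock rack by thickness

### The arm

A 6-joint arm with a two-finger parallel gripper is mounted at the origin on the work surface. World frame = base frame: x ahead of the robot, y to its left, z up, the work surface at z = 0. Lengths are in mm, angles in rad, forces in N, time in s.
With the tool pointing down it reaches from about 250 to 725 mm from the base axis. Payload 4 kg.
Tool frame: the origin (TCP) lies on the centre line of the jaws, within the pads' length; the fingertips stand tips_ahead ahead of it and the grasp point (between the pads) lies 2 mm behind it (tips_ahead is the distance from the TCP to the fingertips, in mm); z points along the fingers, y is the line along which they close (so a half turn about z gives the same grasp; the last joint's range is limited). The gripper opens to 85 mm and grips with 20 to 120 N. Pads are 22 mm wide; open, the fingers measure 114 mm over their backs; the gripper's body (76 mm by 85 mm) begins 54 mm behind the grasp point. The pads swing forward as they close: fully open they stand 13 mm farther back than shut.
Start: joints at [-1.334, 0.241, 0.005, 1.335, 0, 1.571], TCP at [117.295, -486.047, 248.306] pointing down, gripper open.
Joint ranges: [-2.72, 2.72], [-1.05, 1.87], [-1.09, 1.28], [-1.99, 2.15], [-1.42, 1.44], [-3.14, 3.14]. Speed limits (rad/s): [2.79, 2.79, 3.14, 3.14, 3.14, 3.14].

### API

Orientations are given as a unit quaternion [w, x, y, z].
In Python, from rig import * gives the robot as it stands.
- The arm moves only by the tool drive_tool, never from a script. Its argument "series" is a list of rows, each an object with "dp": the shift along the tool's x, y, z in m, a list of three; "rotation": the turn, a rotation vector about the tool's x, y, z in rad, a list of three. In form: [{"dp": [tx, ty, tz], "rotation": [wx, wy, wz]}, ...]. A call has 1 to 20 rows; each row is the pose to reach, as a shift and turn from the pose commanded when the call began, along the tool's axes at that moment; what a row does not reach only later rows make up. A row lasts 1/12 s, in which the tool goes at most 41.7 mm and 7.16 degrees, less where a joint would pass 70% of its speed; a pose out of reach is approached as far as the arm can. A call with a gripper value outside its range is refused whole. "fingers" is the finger opening in m, from 0 to 0.0854, set as the call begins (left out, the last holds). The fingers move at their own pace and stop on an object; "force" is the grip in N (left out, the last holds). Time passes only in rows, so rows that repeat a pose let the fingers close. It gives the time, the measured TCP pose, the force, the opening and the grip force at its end, in the units of the state.
- get_state(): the state, without advancing time (a new reading comes with each control period).
- get_image(name): name is "side" or "top" or "wrist"; returns the picture (480x640x3 uint8, red, green, blue); there is no depth.
- camera_info(name): a dict with "mtx" (3x3 intrinsics, pixels), "pose" (4x4, takes a point from camera to world coordinates). Camera axes: x right, y down, z forward; pixel columns grow to the right and rows downward; lengths in mm; the calibration is good to about 2 mm. The wrist camera is an equidistant fisheye: a pixel r from the principal point sees the ray r / f radians off the axis. A picture is of the moment at which its call begins: read the wrist's pose just before it. camera_info takes no time and is no camera call; for the wrist camera it gives the pose at the moment of the call.
- job_done(): hands the job in; it is judged then, once.
The state is a dict: "time": time; "joint_pos": joint angles; "qvel": joint speeds; "joint_efforts": joint torques, N m; "position": TCP position; "tool_rot": TCP orientation; "wrist_force": force on the tool from outside, world axes, zero at the start; "wrist_torque": the same for the moment, N m; "grip_width": finger opening in mm; "grasp_force": force on a finger pad.
Only numpy, scipy, OpenCV 4.12 (cv2) and the standard library are available. Lean on these libraries where they do the work, as an engineer would, in place of code of your own. Each camera call takes 0.05 s, during which the arm holds its last target. There are 200 camera calls.

### The job

Put the two sprockets from the counter stands back in the leaning stock rack: slide each one fully home into a free slot that matches its thickness, the thick one in the free wide slot and the thin one in either narrow slot, and let go. The slots' order is not marked, so look or feel which one takes the wheel. Leave the sprocket that is already in the rack and the other things on the bench where they are.

Things in the scene. Friction and masses are not known exactly. Their poses are not given: they have to be found in the camera images.
- sprocket_thick_c (a point): Thick sprocket: steel toothed wheel, 80 mm outer diameter, 12 mm thick, flat faces, 14 teeth, 0.26 to 0.5 kg. x is its axis, square to its faces. It starts leaning on a counter stand, 30 degrees from upright, top towards the robot: x then points away from the robot and 30 degrees up, z from its centre to its top edge. Origin at its centre.
- sprocket_thin_c (a point): Thin sprocket: steel toothed wheel, 80 mm outer diameter, 8 mm thick, flat faces, 18 teeth, 0.17 to 0.33 kg. x is its axis, square to its faces. It starts leaning on a counter stand, 30 degrees from upright, top towards the robot: x then points away from the robot and 30 degrees up, z from its centre to its top edge. Origin at its centre.
- stand_a: Folded steel counter stand, 52 mm wide, fixed; origin on the bench under it, x points away from the robot. A sprocket leans 30 degrees on its 3 mm back plate (robot side), lower edge on a ledge with a 9 mm front lip. The back plate ends 4 mm above the wheel's centre, measured along the face: the upper 36 mm of both faces are free. Either sprocket may be on it.
- stand_b: Folded steel counter stand, 52 mm wide, fixed; origin on the bench under it, x points away from the robot. A sprocket leans 30 degrees on its 3 mm back plate (robot side), lower edge on a ledge with a 9 mm front lip. The back plate ends 4 mm above the wheel's centre, measured along the face: the upper 36 mm of both faces are free. Either sprocket may be on it.
- rack: Stock rack: steel tray 122 x 372 x 8 mm with four hardwood blocks in a row along y, one slot each. Two slots are narrow (9.8 mm, for 8 mm wheels), two wide (13.8 mm, for 12 mm wheels). Their order changes and is not told: look or feel. One wide slot holds the stock sprocket; free are two narrow and one wide. Origin under the tray's centre; x away from the robot, z up. Top edge 89 mm up.
- stock_c (a point): Centre of the stock sprocket (80 mm diameter, 12 mm thick, 14 teeth) already home in one of the wide slots; its x is its axis. Leave it there: that slot is taken.
- place1 (a point): Centre of a sprocket that is fully home in slot 1, counted from the rack's +y end, 88 mm apart; x square to the slot, y along the row, z out of the slot. Slots lean 30 degrees, tops towards the robot; a wheel slides in along -z of this point. 42 mm deep: the mouth is 2 mm above this point along z, bevelled each side (2.4 mm wide, 6 mm deep).
- place2 (a point): Centre of a sprocket that is fully home in slot 2, counted from the rack's +y end, 88 mm apart; x square to the slot, y along the row, z out of the slot. A wheel too thick for the slot stops at its mouth, its centre 37 to 41 mm short of home. The thin wheel also drops loosely into the wide slot, taking it from the thick one.
- place3 (a point): Centre of a sprocket that is fully home in slot 3, counted from the rack's +y end, 88 mm apart; x square to the slot, y along the row, z out of the slot. The floor is 39.7 mm below this point along z. Blocks are 42 mm thick square to the slot, tops level with the mouths.
- place4 (a point): Centre of a sprocket that is fully home in slot 4, counted from the rack's +y end, 88 mm apart; x square to the slot, y along the row, z out of the slot. Small chocks at both ends of the slot floor leave a wheel 2 to 3 mm of play along y.
- wrench_mid (a point): Bystander on the bench: open-end wrench lying flat, about 180 mm long; point at its middle. Leave it alone.
- bearing_mid (a point): Bystander on the bench: ball bearing lying flat, 52 mm across, 15 mm high; point at its middle. Leave it alone.
- piston_mid (a point): Bystander on the bench: aluminium piston standing, 51 mm across, 50 mm high; point at its middle. Leave it alone.
- jar_mid (a point): Bystander on the bench: glass jar with a red lid, 70 mm across, 100 mm high; point at its middle. Leave it alone.
- tin_mid (a point): Bystander on the bench: tin standing, 68 mm across, 70 mm high; point at its middle. Leave it alone.
- plug_box_mid (a point): Bystander on the bench: cardboard spark plug box lying, 80 x 24 x 24 mm; point at its middle. Leave it alone.
- screwdriver_mid (a point): Bystander on the bench: screwdriver lying flat, about 200 mm long; point at its middle. Leave it alone.

How it is judged:
By the outcome, as a careful person would: the job done as asked, in the order asked, and still so for the second after the job is handed in, with the robot touching nothing.
It also fails if it takes over 72 s, if anything falls off the work surface, if the arm or the gripper's body presses on something with over 40 N, if the wrist force passes 120 N, or if a joint passes its speed limit or range.

## Working session

There is one attempt and no reset: what is moved stays moved. The work goes in short steps, Python scripts to look and compute and a tool call to move; the robot and the scene stay as the last step left them, time stands still between calls to the robot, and variables do not carry over. Pictures are saved under pics/ and viewed, at most 10 in all, crops included, and the job is handed in when it is done.

Besides the shell and the picture viewer there is one more tool, called after "Request:" as name([rows], argument=value, ...), one row to a line, values as JSON. drive_tool: Moves the arm, as the interface text tells. Its arguments: {"type":"object","properties":{"series":{"type":"array","items":{"type":"object","properties":{"dp":{"type":"array","items":{"type":"number"}},"rotation":{"type":"array","items":{"type":"number"}}}}},"fingers":{"type":"number"},"force":{"type":"number"}},"required":["series"]}

```bash
ls; mkdir -p pics
python3 - <<'E'
from rig import *
import cv2,numpy as np
s=get_state();print(s)
for n in("side","top"):
    im=get_image(n);cv2.imwrite(f"pics/{n}0.png",cv2.cvtColor(im,cv2.COLOR_RGB2BGR))
    c=camera_info(n);print(n,np.round(c["mtx"],1).tolist(),np.round(c["pose"],4).tolist())
c=camera_info("wrist");print(np.round(c["mtx"],1).tolist(),np.round(c["pose"],3).tolist())
E
```

```text
pics
{'time': 0.0, 'joint_pos': array([-1.33398986e+00,  2.41408550e-01,  3.69068319e-03,  1.33518891e+00,
       -1.11616045e-05,  1.57081968e+00]), 'qvel': array([-0.00075487, -0.00090928,  0.00051826,  0.0007547 , -0.00068459,
       -0.00102553]), 'joint_efforts': array([-5.46057472e-04, -3.72312677e+01,  2.52411389e+01,  1.67614192e-02,
       -3.90978812e-05,  8.44997544e-06]), 'position': array([ 117.15385788, -485.45535055,  247.4023292 ]), 'tool_rot': array([-1.04717791e-03,  9.92999349e-01,  1.18115115e-01, -1.30204488e-04]), 'wrist_force': array([ 0.37593547, -0.95858278,  0.39877182]), 'wrist_torque': array([-0.05283616, -0.03191407,  0.02523657]), 'grasp_force': 0.0, 'grip_width': 85.63933139196828}
side [[502.9, 0.0, 318.3], [0.0, 502.9, 243.1], [0.0, 0.0, 1.0]] [[-0.9426, -0.2425, 0.2294, 306.2935], [-0.3334, 0.7182, -0.6108, 595.8154], [-0.0166, -0.6522, -0.7578, 897.509], [0.0, 0.0, 0.0, 1.0]]
top [[491.6, 0.0, 318.8], [0.0, 491.6, 243.8], [0.0, 0.0, 1.0]] [[-0.0165, -0.9945, 0.1033, 421.1298], [-0.9997, 0.0143, -0.0217, -36.5096], [0.0201, -0.1036, -0.9944, 1131.7742], [0.0, 0.0, 0.0, 1.0]]
[[371.6, 0.0, 325.2], [0.0, 371.6, 240.3], [0.0, 0.0, 1.0]] [[0.234, -0.926, -0.297, 193.127], [-0.972, -0.224, -0.069, -467.305], [-0.002, 0.305, -0.952, 374.454], [0.0, 0.0, 0.0, 1.0]]
```

View pics/side0.png

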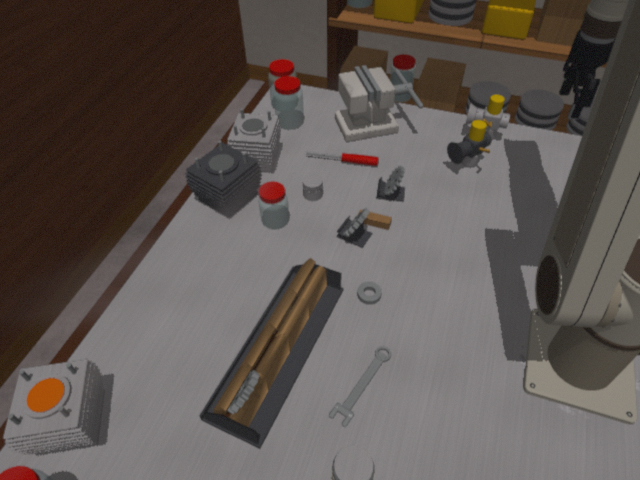

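View pics/top0.png

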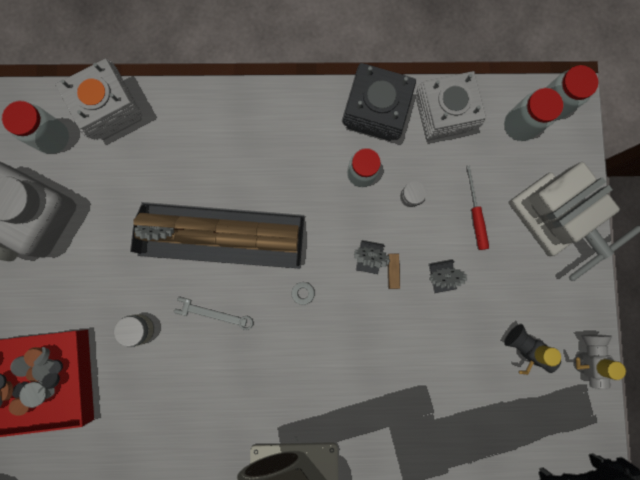

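The side and top views show the rack at top (133–305, 204–267), with the stock sprocket in slot 1 at (155,232). The stands and wheels are at (371,257) and (447,277). The plug box at (394,270) is right beside the first stand.

```bash
cat > h.py <<'E'
from rig import *
import cv2,numpy as np
from scipy.spatial.transform import Rotation as R
def ray(c,px):
    M=np.array(c["mtx"]);P=np.array(c["pose"])
    d=np.linalg.inv(M)@np.array([px[0],px[1],1.]);
    return P[:3,3],P[:3,:3]@(d/np.linalg.norm(d))
def wray(c,px):
    M=np.array(c["mtx"]);P=np.array(c["pose"])
    v=np.array([px[0]-M[0,2],px[1]-M[1,2]]);r=np.linalg.norm(v);t=r/M[0,0]
    d=np.array([*(v/max(r,1e-9)*np.sin(t)),np.cos(t)]);return P[:3,3],P[:3,:3]@d
def onz(r,z): o,d=r; return o+d*(z-o[2])/d[2]
def proj(c,p):
    P=np.array(c["pose"]);q=P[:3,:3].T@(np.array(p)-P[:3,3]);M=np.array(c["mtx"]);q=M@q;return q[:2]/q[2]
def wproj(c,p):
    P=np.array(c["pose"]);q=P[:3,:3].T@(np.array(p)-P[:3,3]);M=np.array(c["mtx"])
    t=np.arctan2(np.hypot(q[0],q[1]),q[2]);return M[:2,2]+M[0,0]*t*q[:2]/np.hypot(q[0],q[1])
def tri(r1,r2):
    (a,d),(b,e)=r1,r2;s=np.linalg.lstsq(np.c_[d,-e],b-a,rcond=None)[0]
    p,q=a+s[0]*d,b+s[1]*e;return (p+q)/2,np.linalg.norm(p-q)
def tool():
    s=get_state();w,x,y,z=s["tool_rot"];return np.array(s["position"]),R.from_quat([x,y,z,w]),s
E
python3 - <<'E'
from h import *
c=camera_info("top")
for p in [(133,204),(305,213),(301,267),(131,254)]: print("rack",p,np.round(onz(ray(c,p),8),0))
for p in [(371,257),(447,277)]: print("st",p,np.round(onz(ray(c,p),40),0))
for p in [(394,270),(303,293),(413,194),(366,165)]: print(p,np.round(onz(ray(c,p),20),0))
im=cv2.imread("pics/top0.png")
a=cv2.resize(im[195:275,125:315],None,fx=4,fy=4,interpolation=cv2.INTER_CUBIC)
b=cv2.resize(im[235:297,345:475],None,fx=4,fy=4,interpolation=cv2.INTER_CUBIC)
o=np.zeros((a.shape[0]+b.shape[0],760,3),np.uint8);o[:a.shape[0]]=a;o[a.shape[0]:,:b.shape[1]]=b
cv2.imwrite("pics/crop.png",cv2.convertScaleAbs(o,alpha=1.7))
E
```

```text
rack (133, 204) [636. 365.   8.]
rack (305, 213) [610. -30.   8.]
rack (301, 267) [485. -19.   8.]
rack (131, 254) [521. 367.   8.]
st (371, 257) [ 503. -176.   40.]
st (447, 277) [ 456. -345.   40.]
(394, 270) [ 474. -230.   20.]
(303, 293) [426. -23.  20.]
(413, 194) [ 649. -280.   20.]
(366, 165) [ 719. -173.   20.]
```

View pics/crop.png

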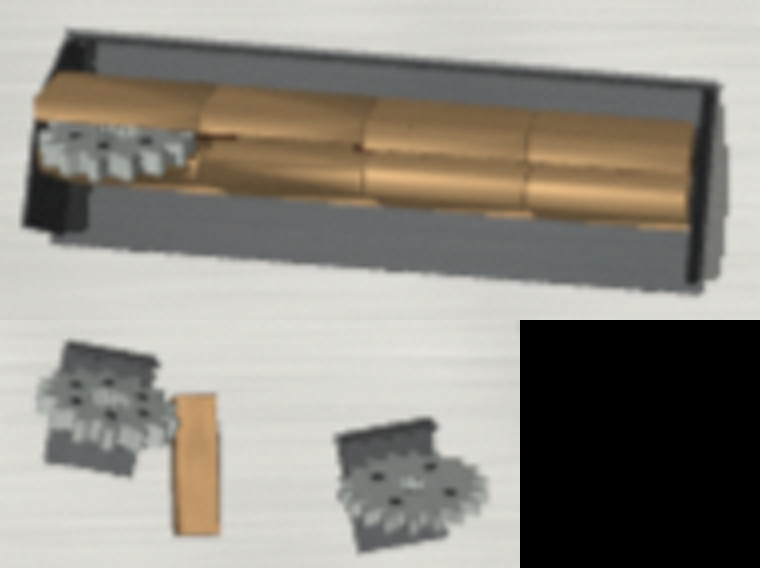

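```bash
cat >> h.py <<'E'
def wheelR(yaw,lean=30):
    y=np.radians(yaw);l=np.radians(lean)
    x=[np.cos(l)*np.cos(y),np.cos(l)*np.sin(y),np.sin(l)];z=[-np.sin(l)*np.cos(y),-np.sin(l)*np.sin(y),np.cos(l)]
    return np.c_[x,np.cross(z,x),z]
def toolR(yaw,lean=30):
    W=wheelR(yaw,lean);return np.c_[W[:,1],W[:,0],-W[:,2]]
def go(p,Rt):
    p0,R0,s=tool();d=R0.inv().apply(np.array(p)-p0)/1000
    r=(R0.inv()*R.from_matrix(Rt)).as_rotvec()
    print("dp",np.round(d,4).tolist(),"rot",np.round(r,4).tolist(),"rows",np.ceil(np.linalg.norm(d)/.0417),np.ceil(np.linalg.norm(r)/.125))
E
python3 - <<'E'
import rig;print([n for n in dir(rig) if n[0]!='_'])
from h import *
Rt=toolR(-10);c=np.array([500,-176,45.])
go(c-Rt[:,2]*110,Rt)
E
```

```text
['Unreachable', 'camera_info', 'get_image', 'get_state', 'job_done', 'tips_ahead']
dp [0.3943, -0.2329, 0.1077] rot [-0.4648, 0.3022, -1.132] rows 12.0 11.0
```

Request:
drive_tool([
  {"dp":[0.394,-0.233,0.108],"rotation":[-0.465,0.302,-1.132]},
  {"dp":[0.394,-0.233,0.108],"rotation":[-0.465,0.302,-1.132]},
  {"dp":[0.394,-0.233,0.108],"rotation":[-0.465,0.302,-1.132]},
  {"dp":[0.394,-0.233,0.108],"rotation":[-0.465,0.302,-1.132]},
  {"dp":[0.394,-0.233,0.108],"rotation":[-0.465,0.302,-1.132]},
  {"dp":[0.394,-0.233,0.108],"rotation":[-0.465,0.302,-1.132]},
  {"dp":[0.394,-0.233,0.108],"rotation":[-0.465,0.302,-1.132]},
  {"dp":[0.394,-0.233,0.108],"rotation":[-0.465,0.302,-1.132]},
  {"dp":[0.394,-0.233,0.108],"rotation":[-0.465,0.302,-1.132]},
  {"dp":[0.394,-0.233,0.108],"rotation":[-0.465,0.302,-1.132]},
  {"dp":[0.394,-0.233,0.108],"rotation":[-0.465,0.302,-1.132]},
  {"dp":[0.394,-0.233,0.108],"rotation":[-0.465,0.302,-1.132]},
  {"dp":[0.394,-0.233,0.108],"rotation":[-0.465,0.302,-1.132]},
  {"dp":[0.394,-0.233,0.108],"rotation":[-0.465,0.302,-1.132]},
  {"dp":[0.394,-0.233,0.108],"rotation":[-0.465,0.302,-1.132]},
  {"dp":[0.394,-0.233,0.108],"rotation":[-0.465,0.302,-1.132]},
])

```text
time: 1.43
position: [445.1, -168.1, 140.5]
tool_rot: [0.199, 0.74, 0.62, 0.166]
wrist_force: [0.2, 0.6, 0.7]
grip_width: 85.5
grasp_force: 0.0
```

Run:
```python
from h import *
import json
print(tips_ahead() if callable(tips_ahead) else tips_ahead)
p,Rr,s=tool();print(p,Rr.as_matrix().round(3).tolist(),s["wrist_force"],s["joint_pos"].round(2),s["time"])
c=camera_info("wrist");im=get_image("wrist")
cv2.imwrite("pics/w1.png",cv2.cvtColor(im,cv2.COLOR_RGB2BGR))
json.dump({k:np.array(v).tolist() for k,v in c.items() if k in("mtx","pose")},open("w1.json","w"))
print(np.array(c["pose"]).round(3).tolist())
```

```text
17.0
[ 445.1472815  -168.09399675  140.54183546] [[0.176, 0.852, 0.493], [0.984, -0.151, -0.09], [-0.002, 0.501, -0.866]] [0.16545109 0.60727034 0.71993435] [-0.44 -0.02 -0.76  0.32  0.13  1.34] 1.4333
[[0.853, -0.317, 0.415, 397.151], [-0.151, -0.911, -0.385, -79.99], [0.5, 0.265, -0.824, 250.411], [0.0, 0.0, 0.0, 1.0]]
```

View pics/w1.png

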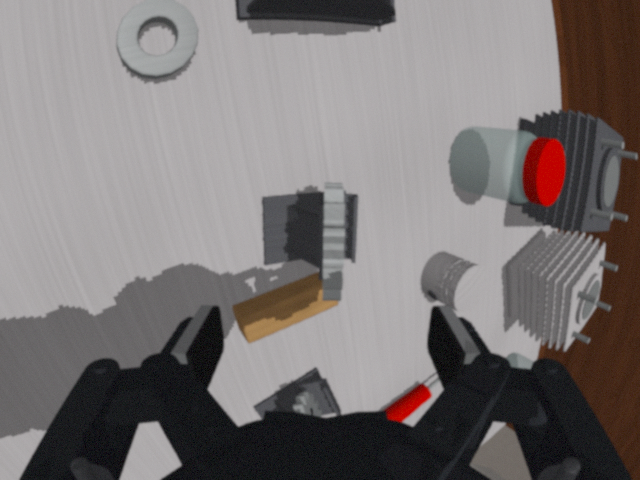

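The wrist view shows the wheel on stand A edge-on at columns 323–343, rows 183–300. Its apparent thickness is about 12–13 mm, so this is the thick one. I'll zoom in to get its edges.

Run:
```python
import cv2,numpy as np
im=cv2.imread("pics/w1.png")[170:312,250:390]
cv2.imwrite("pics/w1c.png",cv2.resize(im,None,fx=4,fy=4,interpolation=cv2.INTER_CUBIC))
```

```text
(no output)
```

View pics/w1c.png

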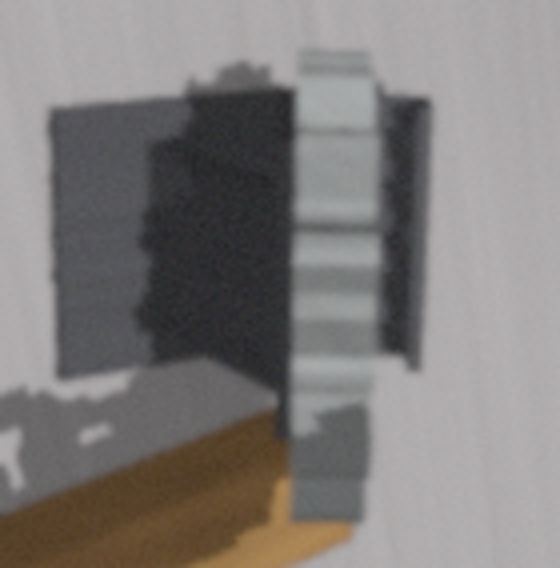

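```bash
cat >> h.py <<'E'
def edgewheel(c,e1,e2,Rr=40,lean=30):
    from scipy.optimize import brentq
    o,d1=wray(c,e1);_,d2=wray(c,e2)
    yaw=brentq(lambda y:wheelR(y,lean)[:,0]@(d1-d2),-40,40)
    b=(d1+d2);b/=np.linalg.norm(b);h=np.arccos(d1@d2)/2
    # tangent condition in the plane spanned by d1,d2
    D=Rr/np.sin(h);C=o+b*D;return C,yaw
E
python3 - <<'E'
from h import *
import json
c=json.load(open("w1.json"))
C,yaw=edgewheel(c,(333.75,182.5),(331.9,300.3));print(C,yaw)
print("top proj",proj(camera_info("top"),C),"side",proj(camera_info("side"),C))
W=wheelR(yaw)
print([ (wproj(c,C+W[:,1]*40+s*W[:,0]*6)).round(1).tolist() for s in(-1,1)],[ (wproj(c,C-W[:,1]*40+s*W[:,0]*6)).round(1).tolist() for s in(-1,1)])
t=camera_info("top")
print([ ((proj(t,C+W@v)-[345,235])*4+[0,320]).round(0).tolist() for v in([6,40,0],[6,-40,0],[6,0,40],[-6,0,40],[6,0,0])])
E
```

```text
[ 506.58449256 -178.96149161   44.35115244] -11.153701625423137
top proj [372.37404759 255.33956774] side [354.34917953 222.14324618]
[[325.1, 183.0], [343.4, 183.3]] [[323.2, 294.3], [339.9, 294.6]]
[[41.0, 379.0], [183.0, 405.0], [114.0, 423.0], [109.0, 443.0], [112.0, 392.0]]
```

Run:
```python
from h import *
C=np.array([506.3,-178.3,44.5]);Rt=toolR(-11.1)
go(C-Rt[:,2]*26,Rt)
```

```text
dp [0.0013, 0.0055, 0.0882] rot [0.0012, -0.0065, 0.0156] rows 3.0 1.0
```

Request:
drive_tool([
  {"dp":[0.001,0.0055,0.01],"rotation":[0.001,-0.006,0.016]},
  {"dp":[0.001,0.0055,0.02],"rotation":[0.001,-0.006,0.016]},
  {"dp":[0.001,0.0055,0.035],"rotation":[0.001,-0.006,0.016]},
  {"dp":[0.001,0.0055,0.05],"rotation":[0.001,-0.006,0.016]},
  {"dp":[0.001,0.0055,0.065],"rotation":[0.001,-0.006,0.016]},
  {"dp":[0.001,0.0055,0.075],"rotation":[0.001,-0.006,0.016]},
  {"dp":[0.001,0.0055,0.083],"rotation":[0.001,-0.006,0.016]},
  {"dp":[0.001,0.0055,0.088],"rotation":[0.001,-0.006,0.016]},
  {"dp":[0.001,0.0055,0.088],"rotation":[0.001,-0.006,0.016]},
  {"dp":[0.001,0.0055,0.088],"rotation":[0.001,-0.006,0.016]},
], fingers=0.05, force=25)

```text
time: 2.32
position: [493.6, -175.2, 66.9]
tool_rot: [0.199, 0.746, 0.614, 0.165]
wrist_force: [0.6, -0.3, -0.3]
grip_width: 50.0
grasp_force: 0.0
```

Run:
```python
from h import *
import json
p,Rr,s=tool();print(p,s["wrist_force"],s["grip_width"])
c=camera_info("wrist");im=get_image("wrist")
cv2.imwrite("pics/w2.png",cv2.cvtColor(im,cv2.COLOR_RGB2BGR))
```

```text
[ 493.62266614 -175.17169133   66.92383397] [ 0.63891128 -0.30273997 -0.29643258] 50.04079853317749
```

View pics/w2.png

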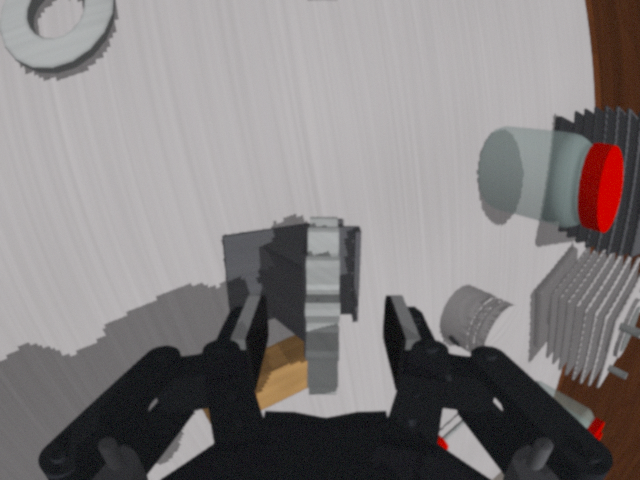

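The wheel (columns 307–340) sits centred between the pads, which are at about 265 and 387. I'll close.

Request:
drive_tool([
  {"dp":[0,0,0],"rotation":[0,0,0]},
  {"dp":[0,0,0],"rotation":[0,0,0]},
  {"dp":[0,0,0],"rotation":[0,0,0]},
  {"dp":[0,0,0],"rotation":[0,0,0]},
  {"dp":[0,0,0],"rotation":[0,0,0]},
  {"dp":[0,0,0],"rotation":[0,0,0]},
  {"dp":[0,0,0],"rotation":[0,0,0]},
  {"dp":[0,0,0],"rotation":[0,0,0]},
], fingers=0.0, force=50)

```text
time: 3.03
position: [493.5, -174.7, 67.2]
tool_rot: [0.199, 0.745, 0.615, 0.165]
wrist_force: [-3.9, 1.9, 5.8]
grip_width: 11.2
grasp_force: 49.1
```

Run:
```python
from h import *
t=camera_info("top")
for q in [(610,165),(530,158),(445,152),(365,148),(280,140)]: print(q,onz(ray(t,(125+q[0]/4,195+q[1]/4)),85).round(0))
p,Rr,s=tool();Rt=toolR(-4)
P=np.array([552,30,85.])-Rt[:,2]*130;print(P)
print("lift");go(p-Rr.as_matrix()[:,2]*130,Rr.as_matrix())
print("then");go(P,Rt)
```

```text
(610, 165) [547.  29.  85.]
(530, 158) [552.  72.  85.]
(445, 152) [556. 117.  85.]
(365, 148) [558. 159.  85.]
(280, 140) [563. 205.  85.]
[487.15833673  34.53417079 197.58330249]
lift
dp [-0.0, 0.0, -0.13] rot [-0.0, 0.0, -0.0] rows 4.0 1.0
then
dp [0.2043, 0.0252, -0.1358] rot [-0.0001, 0.0604, -0.1058] rows 6.0 1.0
```

Request:
drive_tool([
  {"dp":[0,0,-0.005],"rotation":[0,0,0]},
  {"dp":[0,0,-0.015],"rotation":[0,0,0]},
  {"dp":[0,0,-0.03],"rotation":[0,0,0]},
  {"dp":[0,0,-0.05],"rotation":[0,0,0]},
  {"dp":[0,0,-0.07],"rotation":[0,0,0]},
  {"dp":[0,0,-0.09],"rotation":[0,0,0]},
  {"dp":[0,0,-0.11],"rotation":[0,0,0]},
  {"dp":[0,0,-0.13],"rotation":[0,0,0]},
  {"dp":[0,0,-0.13],"rotation":[0,0,0]},
])

```text
time: 3.78
position: [429.1, -162.3, 181.4]
tool_rot: [0.2, 0.745, 0.614, 0.165]
wrist_force: [0.4, -0.8, -5.0]
grip_width: 11.4
grasp_force: 49.4
```

Run:
```python
from h import *
p,Rr,s=tool();print(p,s["grip_width"],s["grasp_force"],s["wrist_force"]);Rt=toolR(-4)
P=np.array([552,30,85.])-Rt[:,2]*130;print(P);go(P,Rt)
```

```text
[ 429.06601023 -162.28512251  181.42025078] 11.395057765302742 49.43886903161683 [ 0.43472888 -0.83928595 -4.97370821]
[487.15833673  34.53417079 197.58330249]
dp [0.2043, 0.025, -0.0042] rot [0.0015, 0.0608, -0.1057] rows 5.0 1.0
```

Request:
drive_tool([
  {"dp":[0.03,0.005,-0.004],"rotation":[0.001,0.02,-0.03]},
  {"dp":[0.06,0.01,-0.004],"rotation":[0.001,0.04,-0.06]},
  {"dp":[0.09,0.015,-0.004],"rotation":[0.0015,0.061,-0.106]},
  {"dp":[0.12,0.02,-0.004],"rotation":[0.0015,0.061,-0.106]},
  {"dp":[0.15,0.025,-0.004],"rotation":[0.0015,0.061,-0.106]},
  {"dp":[0.18,0.025,-0.004],"rotation":[0.0015,0.061,-0.106]},
  {"dp":[0.204,0.025,-0.004],"rotation":[0.0015,0.061,-0.106]},
  {"dp":[0.204,0.025,-0.004],"rotation":[0.0015,0.061,-0.106]},
  {"dp":[0.204,0.025,-0.004],"rotation":[0.0015,0.061,-0.106]},
  {"dp":[0.204,0.025,-0.004],"rotation":[0.0015,0.061,-0.106]},
])

```text
time: 4.62
position: [486.9, 34.0, 193.8]
tool_rot: [0.187, 0.706, 0.66, 0.175]
wrist_force: [-0.2, 0.4, -4.8]
grip_width: 11.4
grasp_force: 49.7
```

Run:
```python
from h import *
import json
p,Rr,s=tool();print(p,Rr.as_matrix().round(4).tolist())
c=camera_info("wrist");im=get_image("wrist")
json.dump({**{k:np.array(v).tolist() for k,v in c.items() if k in("mtx","pose")},"p":p.tolist(),"R":Rr.as_matrix().tolist()},open("w3.json","w"))
im=cv2.cvtColor(im,cv2.COLOR_RGB2BGR)
cv2.imwrite("pics/w3.png",im)
cv2.imwrite("pics/w3c.png",cv2.resize(im[0:400,220:430],None,fx=1.5,fy=1.5,interpolation=cv2.INTER_CUBIC) if 0 else cv2.convertScaleAbs(cv2.resize(im[0:420,190:460],None,fx=2,fy=1.4,interpolation=cv2.INTER_CUBIC),alpha=1.5))
```

```text
[486.9031959   33.9598319  193.76275437] [[0.0685, 0.8666, 0.4943], [0.9977, -0.0594, -0.0341], [-0.0002, 0.4955, -0.8686]]
```

View pics/w3c.png

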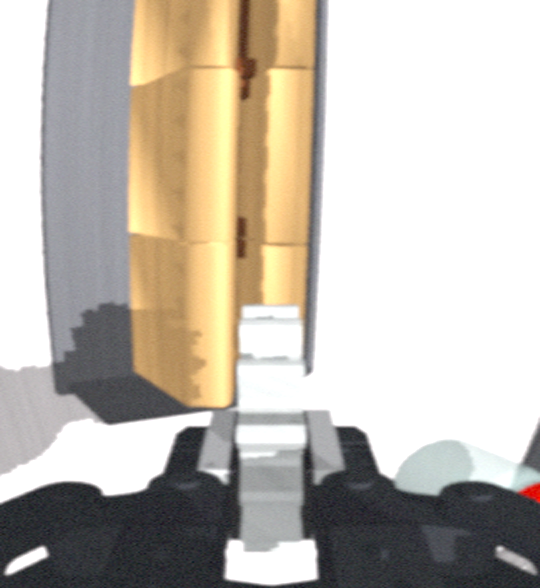

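Slots 4, 3 and 2 run up the picture near column 315, with the boundaries between blocks at crop rows 242 and 68. The slot widths need a finer view.

Run:
```python
import cv2
im=cv2.imread("pics/w3.png")[0:225,275:355]
cv2.imwrite("pics/w3d.png",cv2.resize(im,None,fx=9,fy=2.6,interpolation=cv2.INTER_CUBIC))
```

```text
(no output)
```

View pics/w3d.png

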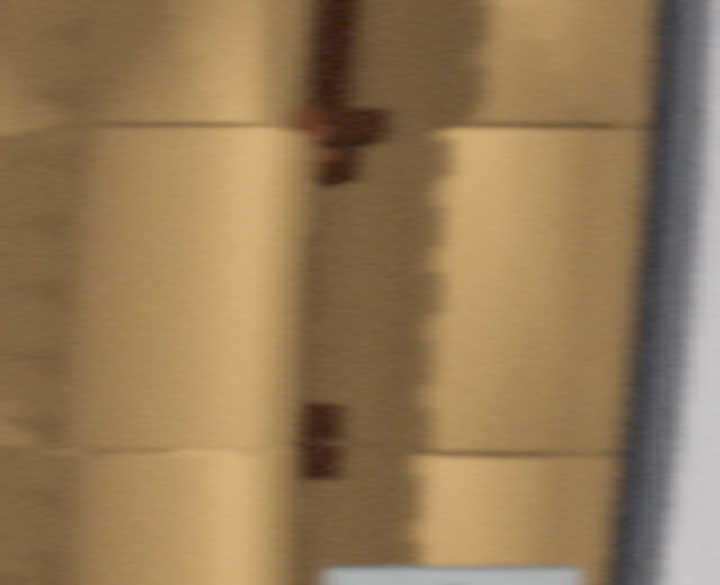

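The chock visible in slot 2 is about 9 px wide, against about 4 px in slots 3 and 4. That difference is about 4 mm, so slot 2 is the free wide slot and slots 3 and 4 are narrow. Next I'll work out the slot pose.

Run:
```python
from h import *
import json
c=json.load(open("w3.json"));t=camera_info("top")
N34,F34=(284.5,172),(343.7,174.2);N23,F23=(285.,48.3),(347.3,48.)
zf,zn=89,68
for nm,px,z in(("N34",N34,zn),("N23",N23,zn),("F34",F34,zf),("F23",F23,zf)):
    print(nm,onz(wray(c,px),z).round(1))
for z in(74,78.5,83):
    a,b=[onz(wray(c,((n[0]+f[0])/2,(n[1]+f[1])/2)),z) for n,f in((N34,F34),(N23,F23))]
    v=b-a;print(z,a.round(1),b.round(1),np.linalg.norm(v).round(1),np.degrees(np.arctan2(-v[0],v[1])).round(2))
tc=lambda x,y:(125+x/4,195+y/4)
for nm,q,z in(("top N34",(527,213),zn),("top N23",(363,200),zn),("top F34",(530,112),zf),("top F23",(378,95),zf)): print(nm,onz(ray(t,tc(*q)),z).round(1))
# held wheel in hand: edge ends rows from w3c (2x,1.4y)
e1=(190+270/2,306/1.4);print("wheel end",e1)
R_=np.array(c["R"]);p=np.array(c["p"])
for s in(24,26,28): 
    C=p+R_[:,2]*s; print(s,[wproj(c,C+R_[:,0]*40*np.cos(a)+R_[:,2]*40*np.sin(a))[1].round(1) for a in np.radians([-60,-45,-30,-15,0,15,30])])
```

```text
N34 [530.   77.2  68. ]
N23 [537.  163.4  68. ]
F34 [564.9  73.2  89. ]
F23 [573.4 160.7  89. ]
74 [549.8  74.2  74. ] [557.8 162.6  74. ] 88.8 -5.12
78.5 [547.5  75.1  78.5] [555.3 161.7  78.5] 87.0 -5.12
83 [545.2  75.9  83. ] [552.8 160.8  83. ] 85.3 -5.12
top N34 [523.9  75.   68. ]
top N23 [532.2 163.6  68. ]
top F34 [576.  71.  89.]
top F23 [586.3 152.   89. ]
wheel end (325.0, 218.57142857142858)
24 [np.float64(297.9), np.float64(269.0), np.float64(244.7), np.float64(227.3), np.float64(217.4), np.float64(214.7), np.float64(218.1)]
26 [np.float64(295.4), np.float64(266.9), np.float64(243.0), np.float64(225.9), np.float64(216.3), np.float64(213.7), np.float64(217.0)]
28 [np.float64(292.9), np.float64(264.9), np.float64(241.4), np.float64(224.6), np.float64(215.1), np.float64(212.6), np.float64(216.0)]
```

Run:
```python
from h import *
import json
im=cv2.imread("pics/w3.png").astype(int)
print(im[208:228,320:331].mean((1)).round(0).tolist())
print(im[380:405,320:331].mean((1))[:,1].round(0).tolist())
print("row230",im[228:236,300:350,0].mean(0).round(0).tolist())
c=json.load(open("w3.json"));p=np.array(c["p"]);R_=np.array(c["R"])
for e1,e2 in(((325,218),(325,391)),((325,217.5),(325,389)),((325,218.5),(325,393))):
    C,y=edgewheel(c,e1,e2);print(e1,e2,"offset tool",(R_.T@(C-p)).round(1))
```

```text
[[102.0, 151.0, 185.0], [102.0, 150.0, 183.0], [102.0, 150.0, 183.0], [102.0, 150.0, 183.0], [101.0, 149.0, 182.0], [101.0, 149.0, 182.0], [101.0, 149.0, 182.0], [102.0, 149.0, 181.0], [106.0, 145.0, 175.0], [119.0, 141.0, 160.0], [140.0, 146.0, 151.0], [161.0, 162.0, 160.0], [173.0, 173.0, 171.0], [178.0, 177.0, 175.0], [178.0, 178.0, 175.0], [178.0, 178.0, 175.0], [176.0, 176.0, 173.0], [167.0, 167.0, 165.0], [152.0, 151.0, 149.0], [138.0, 139.0, 136.0]]
[118.0, 117.0, 117.0, 115.0, 115.0, 114.0, 117.0, 123.0, 127.0, 128.0, 131.0, 137.0, 143.0, 148.0, 165.0, 186.0, 194.0, 196.0, 195.0, 196.0, 196.0, 196.0, 196.0, 196.0, 196.0]
row230 [118.0, 118.0, 114.0, 107.0, 98.0, 86.0, 75.0, 66.0, 76.0, 111.0, 146.0, 163.0, 167.0, 168.0, 168.0, 168.0, 168.0, 169.0, 168.0, 168.0, 168.0, 169.0, 169.0, 169.0, 170.0, 170.0, 170.0, 171.0, 170.0, 170.0, 170.0, 169.0, 169.0, 168.0, 169.0, 168.0, 169.0, 169.0, 168.0, 161.0, 141.0, 109.0, 79.0, 68.0, 77.0, 94.0, 105.0, 132.0, 168.0, 189.0]
(325, 218) (325, 391) offset tool [-2.3  0.6 27. ]
(325, 217.5) (325, 389) offset tool [-2.5  0.6 28.6]
(325, 218.5) (325, 393) offset tool [-2.1  0.6 25.5]
```

```bash
cat >> h.py <<'E'
YAW=-5.0
M2=np.array([559.1,206.1,78.5]);ROW=np.array([np.sin(np.radians(5)),np.cos(np.radians(5)),0])
def slot(i,s,off):  # wheel centre s mm above mouth of slot i
    Rt=toolR(YAW);C=M2-ROW*88*(i-2)-Rt[:,2]*s
    return C-Rt@np.array(off),Rt
E
python3 - <<'E'
from h import *
go(*slot(2,58,(-2.3,.6,26.5)))
E
```

```text
dp [0.1804, -0.0063, 0.0455] rot [-0.0045, -0.0087, 0.0152] rows 5.0 1.0
```

Request:
drive_tool([
  {"dp":[0.03,-0.006,0],"rotation":[-0.0045,-0.0087,0.015]},
  {"dp":[0.065,-0.006,0],"rotation":[-0.0045,-0.0087,0.015]},
  {"dp":[0.1,-0.006,0.01],"rotation":[-0.0045,-0.0087,0.015]},
  {"dp":[0.135,-0.006,0.015],"rotation":[-0.0045,-0.0087,0.015]},
  {"dp":[0.165,-0.006,0.02],"rotation":[-0.0045,-0.0087,0.015]},
  {"dp":[0.1804,-0.0063,0.03],"rotation":[-0.0045,-0.0087,0.0152]},
  {"dp":[0.1804,-0.0063,0.04],"rotation":[-0.0045,-0.0087,0.0152]},
  {"dp":[0.1804,-0.0063,0.0455],"rotation":[-0.0045,-0.0087,0.0152]},
  {"dp":[0.1804,-0.0063,0.0455],"rotation":[-0.0045,-0.0087,0.0152]},
  {"dp":[0.1804,-0.0063,0.0455],"rotation":[-0.0045,-0.0087,0.0152]},
  {"dp":[0.1804,-0.0063,0.0455],"rotation":[-0.0045,-0.0087,0.0152]},
])

```text
time: 5.58
position: [517.9, 211.6, 153.3]
tool_rot: [0.192, 0.712, 0.652, 0.176]
wrist_force: [-0.1, 0.8, -4.6]
grip_width: 11.3
grasp_force: 49.5
```

Run:
```python
from h import *
import json
p,Rr,s=tool();print(p,s["wrist_force"],s["grip_width"])
c=camera_info("wrist");im=cv2.cvtColor(get_image("wrist"),cv2.COLOR_RGB2BGR)
json.dump({**{k:np.array(v).tolist() for k,v in c.items() if k in("mtx","pose")},"p":p.tolist(),"R":Rr.as_matrix().tolist()},open("w4.json","w"))
cv2.imwrite("pics/w4.png",im)
cv2.imwrite("pics/w4c.png",cv2.resize(im[30:330,200:450],None,fx=2.6,fy=2,interpolation=cv2.INTER_CUBIC))
go(*slot(2,58,(-2.3,.6,26.5)))
```

```text
[517.86629252 211.57250539 153.31283345] [-0.12943057  0.7811445  -4.62256051] 11.293148088321775
dp [0.0001, -0.0023, 0.0013] rot [0.0035, -0.0006, -0.0016] rows 1.0 1.0
```

View pics/w4c.png

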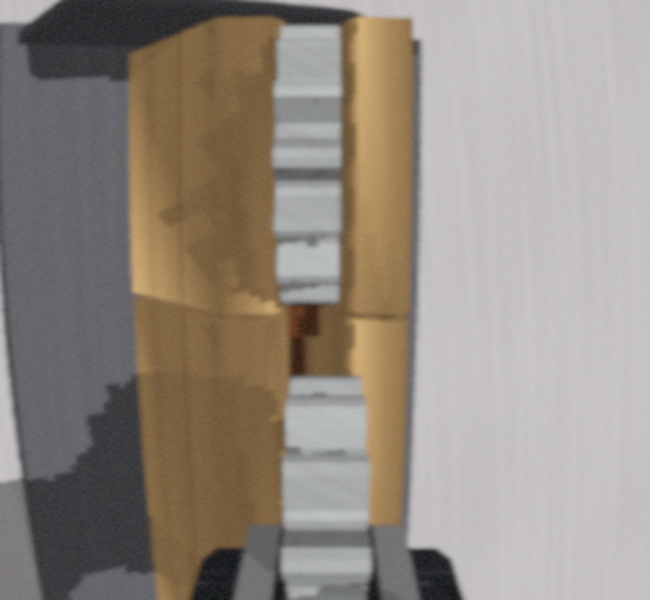

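The stock wheel shows edge-on at px rows 43–181, column about 319. The held wheel is just below it and about 6 px to the right. I'll use the stock wheel to refine slot 2's home position.

Run:
```python
from h import *
import json
c=json.load(open("w4.json"));p=np.array(c["p"]);R_=np.array(c["R"])
C,y=edgewheel(c,(319.0,43.),(319.6,181.3));print("stock",C.round(1),y)
W=wheelR(-5)
print("my slot1 home",(M2+ROW*88-W[:,2]*2).round(1))
print("diff in wheel axes",(W.T@(C-(M2+ROW*88-W[:,2]*2))).round(1))
t=camera_info("top");print("top px of stock",proj(t,C), "side",proj(camera_info("side"),C))
# held wheel check
im=cv2.imread("pics/w4.png").astype(int)
print(im[210:226,318:332].mean(1)[:,0].round(0).tolist())
# chock of slot1/2 at boundary: top-surface boundary right end
b=((200+350/2.6),30+316/2); print(onz(wray(c,(200+404/2.6,30+317/2)),89).round(1),onz(wray(c,(200+137/2.6,30+293/2)),60).round(1))
```

```text
stock [567.9 293.4  74.8] -4.963272847653912
my slot1 home [567.8 293.7  76.8]
diff in wheel axes [-0.9 -0.3 -1.8]
top px of stock [154.74651799 229.07272615] side [241.7269417 391.3448288]
[58.0, 58.0, 58.0, 58.0, 57.0, 58.0, 64.0, 84.0, 117.0, 146.0, 165.0, 172.0, 175.0, 175.0, 174.0, 171.0]
[579.7 248.2  89. ] [528.9 260.3  60. ]
```

Request:
drive_tool([
  {"dp":[-0.0002,-0.0028,0.0],"rotation":[0.0035,0,-0.0016]},
  {"dp":[-0.0002,-0.0028,0.005],"rotation":[0.0035,0,-0.0016]},
  {"dp":[-0.0002,-0.0028,0.01],"rotation":[0.0035,0,-0.0016]},
  {"dp":[-0.0002,-0.0028,0.014],"rotation":[0.0035,0,-0.0016]},
  {"dp":[-0.0002,-0.0028,0.018],"rotation":[0.0035,0,-0.0016]},
  {"dp":[-0.0002,-0.0028,0.022],"rotation":[0.0035,0,-0.0016]},
  {"dp":[-0.0002,-0.0028,0.026],"rotation":[0.0035,0,-0.0016]},
  {"dp":[-0.0002,-0.0028,0.03],"rotation":[0.0035,0,-0.0016]},
  {"dp":[-0.0002,-0.0028,0.03],"rotation":[0.0035,0,-0.0016]},
])

```text
time: 6.38
position: [530.6, 211.4, 125.0]
tool_rot: [0.19, 0.712, 0.653, 0.175]
wrist_force: [0.9, 0.2, -4.4]
grip_width: 11.6
grasp_force: 49.6
```

Run:
```python
from h import *
go(*slot(2,-2,(-2.3,.6,26.5)))
```

```text
dp [-0.0005, 0.0011, 0.0302] rot [-0.001, -0.0004, 0.0017] rows 1.0 1.0
```

Request:
drive_tool([
  {"dp":[0,0,0.004],"rotation":[0,0,0]},
  {"dp":[0,0,0.008],"rotation":[0,0,0]},
  {"dp":[0,0,0.012],"rotation":[0,0,0]},
  {"dp":[0,0,0.016],"rotation":[0,0,0]},
  {"dp":[0,0,0.02],"rotation":[0,0,0]},
  {"dp":[0,0,0.02],"rotation":[0,0,0]},
])

```text
time: 6.88
position: [540.6, 210.6, 107.8]
tool_rot: [0.19, 0.712, 0.653, 0.175]
wrist_force: [0.5, 0.6, -4.8]
grip_width: 11.4
grasp_force: 49.6
```

Request:
drive_tool([
  {"dp":[0,0,0.003],"rotation":[0,0,0]},
  {"dp":[0,0,0.005],"rotation":[0,0,0]},
  {"dp":[0,0,0.007],"rotation":[0,0,0]},
  {"dp":[0,0,0.009],"rotation":[0,0,0]},
  {"dp":[0,0,0.009],"rotation":[0,0,0]},
])

```text
time: 7.3
position: [544.9, 210.3, 100.4]
tool_rot: [0.19, 0.712, 0.653, 0.175]
wrist_force: [0.2, 0.4, -4.8]
grip_width: 11.3
grasp_force: 49.6
```

Request:
drive_tool([
  {"dp":[0,0,0.001],"rotation":[0,0,0]},
  {"dp":[0,0,0.002],"rotation":[0,0,0]},
  {"dp":[0,0,0.003],"rotation":[0,0,0]},
  {"dp":[0,0,0.003],"rotation":[0,0,0]},
])

```text
time: 7.63
position: [546.3, 210.2, 98.0]
tool_rot: [0.19, 0.712, 0.653, 0.175]
wrist_force: [-0.0, 0.6, -4.4]
grip_width: 11.3
grasp_force: 49.6
```

Request:
drive_tool([
  {"dp":[0,0,0.001],"rotation":[0,0,0]},
  {"dp":[0,0,0.002],"rotation":[0,0,0]},
  {"dp":[0,0,0.002],"rotation":[0,0,0]},
])

```text
time: 7.88
position: [547.3, 210.1, 96.2]
tool_rot: [0.19, 0.712, 0.653, 0.175]
wrist_force: [-0.8, -0.2, -4.9]
grip_width: 11.5
grasp_force: 49.6
```

Request:
drive_tool([
  {"dp":[0,0,0.001],"rotation":[0,0,0]},
  {"dp":[0,0,0.002],"rotation":[0,0,0]},
  {"dp":[0,0,0.002],"rotation":[0,0,0]},
])

```text
time: 8.13
position: [547.6, 210.1, 96.0]
tool_rot: [0.191, 0.711, 0.654, 0.175]
wrist_force: [-12.9, -0.5, 9.9]
grip_width: 11.3
grasp_force: 52.4
```

Request:
drive_tool([
  {"dp":[0,0,-0.001],"rotation":[0,0,0]},
  {"dp":[0,0,-0.001],"rotation":[0,0,0]},
  {"dp":[0,0,-0.001],"rotation":[0,0,0]},
  {"dp":[0,0,-0.001],"rotation":[0,0,0]},
  {"dp":[0,0,-0.001],"rotation":[0,0,0]},
  {"dp":[0,0,-0.001],"rotation":[0,0,0]},
], fingers=0.045)

```text
time: 8.63
position: [548.1, 210.1, 95.6]
tool_rot: [0.191, 0.712, 0.653, 0.175]
wrist_force: [-0.4, -0.0, -0.7]
grip_width: 45.2
grasp_force: 0.0
```

Request:
drive_tool([
  {"dp":[0,0,-0.01],"rotation":[0,0,0]},
  {"dp":[0,0,-0.03],"rotation":[0,0,0]},
  {"dp":[0,0,-0.05],"rotation":[0,0,0]},
  {"dp":[0,0,-0.075],"rotation":[0,0,0]},
  {"dp":[0,0,-0.1],"rotation":[0,0,0]},
  {"dp":[0,0,-0.13],"rotation":[0,0,0]},
  {"dp":[0,0,-0.13],"rotation":[0,0,0]},
  {"dp":[0,0,-0.13],"rotation":[0,0,0]},
])

```text
time: 9.3
position: [483.6, 216.5, 210.9]
tool_rot: [0.191, 0.711, 0.653, 0.177]
wrist_force: [0.3, 0.3, -0.5]
grip_width: 45.3
grasp_force: 0.0
```

Run:
```python
from h import *
import json
p,Rr,s=tool();print(p,s["wrist_force"],s["grip_width"])
c=camera_info("wrist");im=cv2.cvtColor(get_image("wrist"),cv2.COLOR_RGB2BGR)
json.dump({**{k:np.array(v).tolist() for k,v in c.items() if k in("mtx","pose")},"p":p.tolist(),"R":Rr.as_matrix().tolist()},open("w5.json","w"))
cv2.imwrite("pics/w5.png",im)
# silver mask: low saturation bright strip between
hsv=cv2.cvtColor(im,cv2.COLOR_BGR2HSV);col=hsv[:,310:335]
m=((col[...,1]<40)&(col[...,2]>90)).mean(1)
r=np.where(m>.5)[0];print([ (int(g[0]),int(g[-1])) for g in np.split(r,np.where(np.diff(r)>1)[0]+1)])
# thin wheel B coarse target
t=camera_info("top")
C=np.array([462,-345,44.]);print(proj(t,C))
```

```text
[483.56846192 216.54612108 210.89468685] [ 0.2787225   0.33409581 -0.52437027] 45.27576732993714
[(0, 57), (65, 171), (179, 279)]
[447.41249002 274.24496735]
```

Run:
```python
from h import *
import json
c=json.load(open("w5.json"));im=cv2.imread("pics/w5.png")
W=wheelR(-5);H=[M2+ROW*88*k-W[:,2]*2 for k in(1,0)]
hsv=cv2.cvtColor(im,cv2.COLOR_BGR2HSV)
def mid(r):
    q=np.where((hsv[r,295:350,1]<40)&(hsv[r,295:350,2]>90))[0]+295;return q.min(),q.max()
for (a,b),h in zip(((65,171),(179,279)),H):
    ca=np.mean(mid(a+3));cb=np.mean(mid(b-3));C,y=edgewheel(c,(ca,a-.5),(cb,b+.5))
    print(mid(a+3),mid(b-3),C.round(1),(W.T@(C-h)).round(1),y)
t=camera_info("top");P=onz(ray(t,(448,275.3)),46);print("B",P)
Rt=toolR(9);G=P-Rt[:,2]*110;print(G,"from",tool()[0]);go(G,Rt)
```

```text
(np.int64(314), np.int64(331)) (np.int64(313), np.int64(330)) [565.4 294.   78.8] [-1.   0.2  3. ] -5.621832928152362
(np.int64(314), np.int64(329)) (np.int64(313), np.int64(349)) [562.8 207.5  76.8] [ 2.3  1.7 -1.3] 1.4949177977061137
B [ 459.56798    -345.64075593   46.        ]
[ 405.24512126 -354.2446515   141.26279442] from [483.13360266 215.95250301 209.16521627]
dp [-0.5748, -0.059, 0.0434] rot [0.0013, 0.1198, -0.21] rows 14.0 2.0
```

Request:
drive_tool([
  {"dp":[-0.04,-0.004,0],"rotation":[0,0,0]},
  {"dp":[-0.08,-0.008,0],"rotation":[0,0.01,-0.02]},
  {"dp":[-0.12,-0.012,0],"rotation":[0,0.02,-0.03]},
  {"dp":[-0.16,-0.016,0],"rotation":[0,0.03,-0.05]},
  {"dp":[-0.2,-0.02,0],"rotation":[0,0.04,-0.07]},
  {"dp":[-0.24,-0.025,0.003],"rotation":[0,0.05,-0.09]},
  {"dp":[-0.28,-0.03,0.005],"rotation":[0,0.06,-0.11]},
  {"dp":[-0.32,-0.035,0.01],"rotation":[0,0.07,-0.13]},
  {"dp":[-0.36,-0.04,0.015],"rotation":[0,0.08,-0.15]},
  {"dp":[-0.4,-0.042,0.02],"rotation":[0,0.09,-0.17]},
  {"dp":[-0.44,-0.045,0.025],"rotation":[0,0.1,-0.18]},
  {"dp":[-0.48,-0.05,0.03],"rotation":[0,0.11,-0.19]},
  {"dp":[-0.52,-0.055,0.035],"rotation":[0,0.12,-0.2]},
  {"dp":[-0.55,-0.058,0.04],"rotation":[0.001,0.12,-0.21]},
  {"dp":[-0.575,-0.059,0.043],"rotation":[0.001,0.12,-0.21]},
  {"dp":[-0.575,-0.059,0.043],"rotation":[0.001,0.12,-0.21]},
  {"dp":[-0.575,-0.059,0.043],"rotation":[0.001,0.12,-0.21]},
  {"dp":[-0.575,-0.059,0.043],"rotation":[0.001,0.12,-0.21]},
])

```text
time: 10.85
position: [403.8, -353.7, 139.8]
tool_rot: [0.166, 0.628, 0.734, 0.196]
wrist_force: [-0.1, -0.0, -0.4]
grip_width: 44.9
grasp_force: 0.0
```

Run:
```python
from h import *
import json
p,Rr,s=tool();print(p,s["joint_pos"].round(2))
c=camera_info("wrist");im=cv2.cvtColor(get_image("wrist"),cv2.COLOR_RGB2BGR)
json.dump({**{k:np.array(v).tolist() for k,v in c.items() if k in("mtx","pose")},"p":p.tolist(),"R":Rr.as_matrix().tolist()},open("w6.json","w"))
cv2.imwrite("pics/w6.png",im)
cv2.imwrite("pics/w6c.png",cv2.resize(im[150:350,240:400],None,fx=4,fy=3,interpolation=cv2.INTER_CUBIC))
print(wproj(c,[459.6,-345.6,46]))
```

```text
[ 403.78621431 -353.7145345   139.81584631] [-0.96  0.25 -0.41  0.67  0.46  0.51]
[327.50747511 245.44744633]
```

View pics/w6c.png

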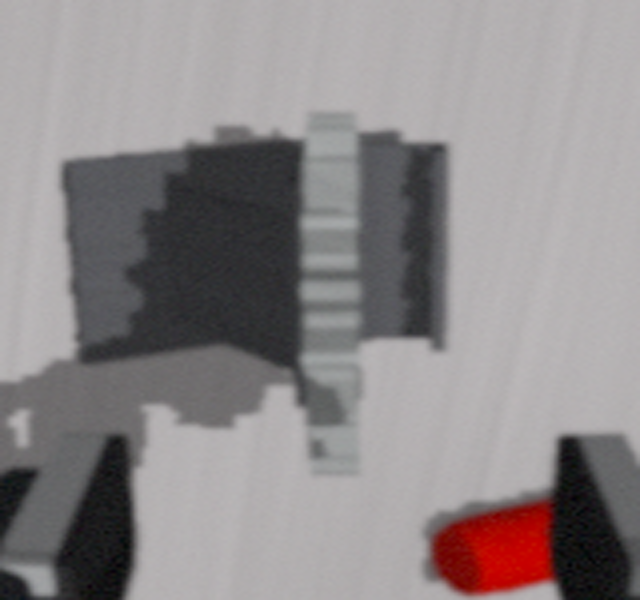

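The thin wheel is edge-on from px (323,187) to (323.5,308), about 12 px wide, so it is the 8 mm one.

Run:
```python
from h import *
import json
c=json.load(open("w6.json"))
C,yaw=edgewheel(c,(323.1,187.3),(323.5,307.7));print(C,yaw,proj(camera_info("top"),C))
Rt=toolR(yaw);go(C-Rt[:,2]*26,Rt)
```

```text
[ 456.706501   -347.08175655   45.70721466] 9.15333884159481 [448.6648104  276.58658521]
dp [-0.0023, -0.0012, 0.0824] rot [-0.0027, -0.0002, -0.0032] rows 2.0 1.0
```

Request:
drive_tool([
  {"dp":[-0.0035,-0.001,0.015],"rotation":[-0.003,0,-0.003]},
  {"dp":[-0.0035,-0.001,0.03],"rotation":[-0.003,0,-0.003]},
  {"dp":[-0.0035,-0.001,0.045],"rotation":[-0.003,0,-0.003]},
  {"dp":[-0.0035,-0.001,0.06],"rotation":[-0.003,0,-0.003]},
  {"dp":[-0.0035,-0.001,0.07],"rotation":[-0.003,0,-0.003]},
  {"dp":[-0.0035,-0.001,0.078],"rotation":[-0.003,0,-0.003]},
  {"dp":[-0.0035,-0.001,0.082],"rotation":[-0.003,0,-0.003]},
  {"dp":[-0.0035,-0.001,0.082],"rotation":[-0.003,0,-0.003]},
  {"dp":[-0.0035,-0.001,0.082],"rotation":[-0.003,0,-0.003]},
], fingers=0.045)

```text
time: 11.65
position: [444.9, -351.6, 70.1]
tool_rot: [0.169, 0.626, 0.735, 0.197]
wrist_force: [-0.1, -0.6, -0.4]
grip_width: 45.3
grasp_force: 0.0
```

Run:
```python
from h import *
p,Rr,s=tool();print(p,s["wrist_force"])
print("C in tool",Rr.inv().apply(np.array([456.7,-347.1,45.7])-p).round(1))
im=cv2.cvtColor(get_image("wrist"),cv2.COLOR_RGB2BGR);cv2.imwrite("pics/w7.png",im)
hsv=cv2.cvtColor(im,cv2.COLOR_BGR2HSV)
for r in(320,340,360): print(r,im[r,225:430:3,1].tolist())
```

```text
[ 444.85706113 -351.5769022    70.09982783] [-0.05377293 -0.5659285  -0.41023695]
C in tool [ 2.6 -1.5 27.3]
320 [109, 110, 80, 24, 25, 27, 37, 98, 105, 104, 104, 76, 31, 31, 31, 28, 60, 108, 113, 105, 110, 109, 85, 49, 46, 43, 44, 57, 142, 167, 166, 165, 162, 163, 163, 175, 180, 177, 178, 178, 180, 178, 179, 180, 177, 179, 181, 185, 180, 179, 174, 77, 19, 1, 17, 18, 89, 102, 107, 103, 94, 33, 29, 22, 41, 154, 177, 176, 176]
340 [26, 22, 29, 26, 32, 64, 121, 161, 161, 136, 44, 31, 29, 26, 17, 22, 85, 132, 107, 109, 111, 110, 115, 111, 106, 125, 175, 124, 106, 106, 107, 105, 110, 110, 108, 158, 176, 178, 177, 178, 179, 180, 178, 175, 178, 179, 181, 177, 174, 175, 178, 74, 21, 18, 17, 21, 25, 30, 93, 104, 101, 68, 42, 17, 20, 24, 31, 40, 87]
360 [28, 25, 26, 24, 29, 15, 14, 28, 30, 23, 12, 22, 21, 20, 45, 169, 182, 179, 180, 180, 181, 182, 179, 175, 176, 178, 180, 182, 137, 95, 98, 98, 99, 97, 97, 161, 177, 175, 178, 177, 177, 175, 174, 178, 178, 174, 177, 171, 181, 177, 174, 145, 92, 21, 11, 14, 24, 26, 21, 20, 19, 28, 24, 31, 29, 31, 31, 26, 33]
```

Request:
drive_tool([
  {"dp":[0.0025,-0.0018,0.0],"rotation":[0,0,0]},
  {"dp":[0.0025,-0.0018,0.0],"rotation":[0,0,0]},
  {"dp":[0.0025,-0.0018,0.0],"rotation":[0,0,0]},
])

```text
time: 11.95
position: [442.5, -349.9, 69.2]
tool_rot: [0.169, 0.626, 0.735, 0.197]
wrist_force: [0.0, 0.4, -0.5]
grip_width: 45.0
grasp_force: 0.0
```

Request:
drive_tool([
  {"dp":[0,0,0],"rotation":[0,0,0]},
  {"dp":[0,0,0],"rotation":[0,0,0]},
  {"dp":[0,0,0],"rotation":[0,0,0]},
  {"dp":[0,0,0],"rotation":[0,0,0]},
  {"dp":[0,0,0],"rotation":[0,0,0]},
  {"dp":[0,0,0],"rotation":[0,0,0]},
  {"dp":[0,0,0],"rotation":[0,0,0]},
  {"dp":[0,0,0],"rotation":[0,0,0]},
], fingers=0.0, force=50)

```text
time: 12.62
position: [442.7, -350.0, 69.1]
tool_rot: [0.169, 0.626, 0.735, 0.197]
wrist_force: [-2.9, -0.6, 4.2]
grip_width: 7.2
grasp_force: 49.7
```

Request:
drive_tool([
  {"dp":[0,0,-0.005],"rotation":[0,0,0]},
  {"dp":[0,0,-0.015],"rotation":[0,0,0]},
  {"dp":[0,0,-0.03],"rotation":[0,0,0]},
  {"dp":[0,0,-0.05],"rotation":[0,0,0]},
  {"dp":[0,0,-0.07],"rotation":[0,0,0]},
  {"dp":[0,0,-0.09],"rotation":[0,0,0]},
  {"dp":[0,0,-0.11],"rotation":[0,0,0]},
  {"dp":[0,0,-0.13],"rotation":[0,0,0]},
  {"dp":[0,0,-0.14],"rotation":[0,0,0]},
  {"dp":[0,0,-0.14],"rotation":[0,0,0]},
  {"dp":[0,0,-0.14],"rotation":[0,0,0]},
])

```text
time: 13.53
position: [373.1, -360.7, 189.9]
tool_rot: [0.169, 0.626, 0.735, 0.197]
wrist_force: [1.0, 0.3, -2.1]
grip_width: 7.0
grasp_force: 49.3
```

Run:
```python
from h import *
import json
p,Rr,s=tool();print(p,s["wrist_force"],s["grip_width"],s["grasp_force"])
c=camera_info("wrist");im=cv2.cvtColor(get_image("wrist"),cv2.COLOR_RGB2BGR)
json.dump({**{k:np.array(v).tolist() for k,v in c.items() if k in("mtx","pose")},"p":p.tolist(),"R":Rr.as_matrix().tolist()},open("w8.json","w"))
cv2.imwrite("pics/w8.png",im)
print("colprof up",im[205:235,322:329,1].mean(1).round(0).tolist())
print("down",im[378:405,322:329,1].mean(1).round(0).tolist())
print("row",im[240:246,300:350,1].mean(0).round(0).tolist())
print("slot3 from here:");go(*slot(3,75,(0,.6,27)))
```

```text
[ 373.13952542 -360.68884771  189.88120834] [ 0.97729122  0.29548178 -2.06478858] 6.95054625501548 49.30210531006935
colprof up [89.0, 91.0, 91.0, 91.0, 90.0, 91.0, 95.0, 110.0, 134.0, 153.0, 159.0, 160.0, 160.0, 156.0, 148.0, 141.0, 141.0, 147.0, 155.0, 162.0, 163.0, 165.0, 164.0, 164.0, 164.0, 165.0, 165.0, 166.0, 167.0, 168.0]
down [113.0, 113.0, 114.0, 111.0, 108.0, 108.0, 125.0, 154.0, 173.0, 179.0, 180.0, 180.0, 181.0, 180.0, 180.0, 180.0, 180.0, 181.0, 181.0, 180.0, 180.0, 179.0, 179.0, 175.0, 170.0, 159.0, 147.0]
row [113.0, 115.0, 120.0, 126.0, 132.0, 137.0, 137.0, 140.0, 148.0, 157.0, 159.0, 156.0, 153.0, 150.0, 147.0, 148.0, 151.0, 151.0, 152.0, 150.0, 150.0, 150.0, 151.0, 152.0, 150.0, 150.0, 149.0, 150.0, 151.0, 149.0, 149.0, 148.0, 148.0, 148.0, 151.0, 160.0, 170.0, 178.0, 181.0, 180.0, 180.0, 181.0, 181.0, 181.0, 180.0, 178.0, 175.0, 174.0, 177.0, 179.0]
slot3 from here:
dp [0.4569, 0.1637, 0.1202] rot [0.0005, -0.1224, 0.2138] rows 12.0 2.0
```

Run:
```python
from h import *
import json
c=json.load(open("w8.json"));p=np.array(c["p"]);R_=np.array(c["R"])
C,y=edgewheel(c,(325.,212.5),(325.,384.7));print((R_.T@(C-p)).round(1))
print("by stand",(R_.T@(np.array([456.7,-347.1,45.7])-np.array([442.6,-350,69.2]))).round(1))
go(*slot(4,75,(0.5,.6,27)))
```

```text
[-0.2  0.7 29. ]
by stand [ 0.7  0.7 27.5]
dp [0.371, 0.145, 0.1095] rot [0.0005, -0.1224, 0.2138] rows 10.0 2.0
```

Request:
drive_tool([
  {"dp":[0.035,0.013,0],"rotation":[0,-0.01,0.02]},
  {"dp":[0.07,0.027,0.01],"rotation":[0,-0.025,0.045]},
  {"dp":[0.105,0.041,0.02],"rotation":[0,-0.04,0.07]},
  {"dp":[0.14,0.055,0.03],"rotation":[0,-0.055,0.095]},
  {"dp":[0.175,0.068,0.04],"rotation":[0,-0.07,0.12]},
  {"dp":[0.21,0.082,0.05],"rotation":[0,-0.085,0.145]},
  {"dp":[0.245,0.096,0.06],"rotation":[0,-0.1,0.17]},
  {"dp":[0.28,0.11,0.07],"rotation":[0,-0.11,0.19]},
  {"dp":[0.315,0.123,0.08],"rotation":[0,-0.12,0.21]},
  {"dp":[0.345,0.135,0.095],"rotation":[0.0005,-0.1224,0.2138]},
  {"dp":[0.3715,0.145,0.1095],"rotation":[0.0005,-0.1224,0.2138]},
  {"dp":[0.3715,0.145,0.1095],"rotation":[0.0005,-0.1224,0.2138]},
  {"dp":[0.3715,0.145,0.1095],"rotation":[0.0005,-0.1224,0.2138]},
  {"dp":[0.3715,0.145,0.1095],"rotation":[0.0005,-0.1224,0.2138]},
])

```text
time: 14.75
position: [491.3, 35.1, 165.3]
tool_rot: [0.19, 0.712, 0.654, 0.174]
wrist_force: [-1.0, 0.4, -2.6]
grip_width: 7.4
grasp_force: 49.2
```

Run:
```python
from h import *
import json
p,Rr,s=tool();print(p,s["wrist_force"],s["grip_width"])
c=camera_info("wrist");im=cv2.cvtColor(get_image("wrist"),cv2.COLOR_RGB2BGR)
json.dump({**{k:np.array(v).tolist() for k,v in c.items() if k in("mtx","pose")},"p":p.tolist(),"R":Rr.as_matrix().tolist()},open("w9.json","w"))
cv2.imwrite("pics/w9.png",im)
hsv=cv2.cvtColor(im,cv2.COLOR_BGR2HSV)
m=((hsv[...,1]<40)&(hsv[...,2]>90)).astype(np.uint8);
n,l,st,ce=cv2.connectedComponentsWithStats(m[:,:][0:430,:])
print([st[i].tolist() for i in range(1,n) if st[i][4]>200])
# red chocks
ch=((hsv[...,0]<12)&(hsv[...,1]>120)&(hsv[...,2]<110)).astype(np.uint8)
n,l,st,ce=cv2.connectedComponentsWithStats(ch);print([st[i].tolist() for i in range(1,n) if st[i][4]>8])
# dark tray's and predicted features
for k,h in(("b23",M2-ROW*44),("b34",M2-ROW*132),("b4end",M2-ROW*220),("place2",M2)):
    print(k,wproj(c,h).round(1),"far",wproj(c,h+wheelR(-5)[:,0]*21).round(1))
go(*slot(4,75,(0.0,.6,27)))
```

```text
[491.27546704  35.05877193 165.32410083] [-1.04897328  0.35889479 -2.59491884] 7.441231457313509
[[0, 0, 282, 430, 99211], [315, 0, 23, 33, 680], [356, 0, 181, 363, 56413], [295, 212, 49, 206, 5095], [338, 293, 17, 52, 604], [514, 310, 67, 94, 2262], [197, 390, 23, 21, 216]]
[[524, 0, 116, 480, 34364], [318, 34, 11, 21, 96], [322, 56, 3, 8, 11], [321, 159, 4, 5, 10], [321, 168, 5, 10, 23], [321, 178, 3, 6, 10]]
b23 [328.6  38.6] far [363.5  39.3]
b34 [328.2 180. ] far [362.1 180.3]
b4end [327.7 307.6] far [357.9 307.5]
place2 [328.7 -25.8] far [362.9 -24.9]
dp [0.0011, 0.0011, -0.0002] rot [-0.0015, 0.0014, 0.0007] rows 1.0 1.0
```

Run:
```python
from h import *
import json
c=json.load(open("w9.json"));im=cv2.imread("pics/w9.png");W=wheelR(-5)
hsv=cv2.cvtColor(im,cv2.COLOR_BGR2HSV)
for r in(20,90,120,150,200):
    q=np.where((hsv[r,300:380,1]>80)&(hsv[r,300:380,2]>120))[0]+300
    print(r,"wood far edge",q.max(), im[r,300:350:2,2].tolist())
for k in(44,132):
    b=M2-ROW*k;print(k,"floor px",wproj(c,b-W[:,2]*42).round(1))
for col in(350,355): print("bound",col,im[30:60,col,2].tolist(),im[165:195,col,2].tolist())
```

```text
20 wood far edge 362 [119, 121, 124, 129, 135, 136, 133, 129, 153, 161, 166, 170, 172, 173, 172, 174, 173, 172, 153, 116, 113, 139, 165, 163, 159]
90 wood far edge 361 [165, 172, 175, 181, 188, 198, 205, 207, 197, 171, 131, 116, 119, 123, 120, 119, 117, 115, 126, 162, 194, 197, 194, 190, 184]
120 wood far edge 361 [165, 170, 173, 180, 187, 194, 201, 205, 195, 168, 129, 114, 114, 120, 123, 117, 112, 114, 128, 167, 189, 189, 185, 181, 176]
150 wood far edge 360 [164, 168, 173, 178, 185, 194, 199, 201, 189, 165, 125, 118, 121, 124, 120, 119, 119, 114, 130, 168, 182, 180, 177, 171, 167]
200 wood far edge 359 [167, 171, 175, 183, 191, 199, 207, 208, 193, 163, 126, 121, 121, 120, 120, 118, 118, 122, 139, 191, 203, 200, 194, 184, 176]
44 floor px [328.3  51.7]
132 floor px [328.  171.6]
bound 350 [154, 150, 153, 155, 152, 153, 149, 141, 123, 117, 143, 168, 179, 179, 180, 179, 182, 179, 178, 180, 179, 180, 179, 178, 177, 179, 177, 178, 181, 179] [158, 159, 156, 155, 157, 158, 155, 158, 155, 155, 157, 154, 153, 152, 141, 130, 139, 153, 166, 173, 170, 174, 172, 172, 171, 172, 171, 171, 170, 172]
bound 355 [149, 146, 141, 138, 141, 138, 138, 133, 119, 109, 123, 141, 154, 157, 158, 158, 156, 159, 156, 156, 156, 159, 157, 157, 156, 156, 156, 157, 158, 159] [148, 148, 148, 147, 149, 146, 148, 146, 145, 145, 143, 146, 145, 145, 138, 132, 133, 136, 148, 153, 155, 154, 154, 155, 154, 155, 154, 155, 155, 155]
```

Request:
drive_tool([
  {"dp":[0.001,0.0005,0.006],"rotation":[-0.0015,0.0014,0.0007]},
  {"dp":[0.001,0.0005,0.012],"rotation":[-0.0015,0.0014,0.0007]},
  {"dp":[0.001,0.0005,0.018],"rotation":[-0.0015,0.0014,0.0007]},
  {"dp":[0.001,0.0005,0.024],"rotation":[-0.0015,0.0014,0.0007]},
  {"dp":[0.001,0.0005,0.03],"rotation":[-0.0015,0.0014,0.0007]},
  {"dp":[0.001,0.0005,0.034],"rotation":[-0.0015,0.0014,0.0007]},
  {"dp":[0.001,0.0005,0.038],"rotation":[-0.0015,0.0014,0.0007]},
  {"dp":[0.001,0.0005,0.041],"rotation":[-0.0015,0.0014,0.0007]},
  {"dp":[0.001,0.0005,0.044],"rotation":[-0.0015,0.0014,0.0007]},
  {"dp":[0.001,0.0005,0.044],"rotation":[-0.0015,0.0014,0.0007]},
])

```text
time: 15.63
position: [514.3, 33.6, 128.0]
tool_rot: [0.191, 0.712, 0.653, 0.175]
wrist_force: [-0.9, -0.4, -4.2]
grip_width: 7.5
grasp_force: 49.1
```

Request:
drive_tool([
  {"dp":[0,0,0.002],"rotation":[0,0,0]},
  {"dp":[0,0,0.004],"rotation":[0,0,0]},
  {"dp":[0,0,0.006],"rotation":[0,0,0]},
  {"dp":[0,0,0.006],"rotation":[0,0,0]},
])

```text
time: 15.97
position: [517.2, 33.4, 123.0]
tool_rot: [0.191, 0.712, 0.653, 0.175]
wrist_force: [-2.8, 0.5, -5.0]
grip_width: 7.2
grasp_force: 49.0
```

Request:
drive_tool([
  {"dp":[0,-0.0008,0.002],"rotation":[0,0,0]},
  {"dp":[0,-0.0008,0.005],"rotation":[0,0,0]},
  {"dp":[0,-0.0008,0.008],"rotation":[0,0,0]},
  {"dp":[0,-0.0008,0.011],"rotation":[0,0,0]},
  {"dp":[0,-0.0008,0.011],"rotation":[0,0,0]},
])

```text
time: 16.38
position: [522.6, 33.0, 113.4]
tool_rot: [0.191, 0.712, 0.652, 0.175]
wrist_force: [-2.2, 0.7, -5.6]
grip_width: 7.6
grasp_force: 49.0
```

Request:
drive_tool([
  {"dp":[0,-0.0007,0.003],"rotation":[0,0,0]},
  {"dp":[0,-0.0007,0.006],"rotation":[0,0,0]},
  {"dp":[0,-0.0007,0.009],"rotation":[0,0,0]},
  {"dp":[0,-0.0007,0.012],"rotation":[0,0,0]},
  {"dp":[0,-0.0007,0.014],"rotation":[0,0,0]},
  {"dp":[0,-0.0007,0.014],"rotation":[0,0,0]},
])

```text
time: 16.88
position: [529.4, 32.3, 101.3]
tool_rot: [0.192, 0.712, 0.652, 0.176]
wrist_force: [-1.6, -0.2, -6.0]
grip_width: 7.4
grasp_force: 49.1
```

Request:
drive_tool([
  {"dp":[0,0,0.001],"rotation":[0,0,0]},
  {"dp":[0,0,0.002],"rotation":[0,0,0]},
  {"dp":[0,0,0.003],"rotation":[0,0,0]},
  {"dp":[0,0,0.003],"rotation":[0,0,0]},
])

```text
time: 17.22
position: [530.3, 32.3, 99.9]
tool_rot: [0.192, 0.712, 0.652, 0.176]
wrist_force: [-12.4, 0.6, 7.0]
grip_width: 7.5
grasp_force: 51.6
```

Request:
drive_tool([
  {"dp":[0,0,-0.002],"rotation":[0,0,0]},
  {"dp":[0,0,-0.002],"rotation":[0,0,0]},
  {"dp":[0,0,-0.002],"rotation":[0,0,0]},
  {"dp":[0,0,-0.002],"rotation":[0,0,0]},
  {"dp":[0,0,-0.002],"rotation":[0,0,0]},
  {"dp":[0,0,-0.002],"rotation":[0,0,0]},
], fingers=0.03)

```text
time: 17.72
position: [530.5, 32.4, 101.3]
tool_rot: [0.192, 0.712, 0.652, 0.176]
wrist_force: [-0.4, -0.3, -0.9]
grip_width: 30.2
grasp_force: 0.0
```

Request:
drive_tool([
  {"dp":[0,0,-0.01],"rotation":[0,0,0]},
  {"dp":[0,0,-0.03],"rotation":[0,0,0]},
  {"dp":[0,0,-0.05],"rotation":[0,0,0]},
  {"dp":[0,0,-0.07],"rotation":[0,0,0]},
  {"dp":[-0.02,0,-0.1],"rotation":[0,0,0]},
  {"dp":[-0.05,0,-0.12],"rotation":[0,0,0]},
  {"dp":[-0.05,0,-0.12],"rotation":[0,0,0]},
  {"dp":[-0.05,0,-0.12],"rotation":[0,0,0]},
])

```text
time: 18.38
position: [466.1, -13.5, 206.5]
tool_rot: [0.193, 0.712, 0.651, 0.177]
wrist_force: [0.3, 0.9, -0.9]
grip_width: 29.9
grasp_force: 0.0
```

Run:
```python
from h import *
import json
p,Rr,s=tool();print(p,s["wrist_force"],s["grip_width"])
c=camera_info("wrist");im=cv2.cvtColor(get_image("wrist"),cv2.COLOR_RGB2BGR);cv2.imwrite("pics/w10.png",im)
json.dump({k:np.array(v).tolist() for k,v in c.items() if k in("mtx","pose")},open("w10.json","w"))
W=wheelR(-5)
for i in(2,4):
    H=M2-ROW*88*(i-2)-W[:,2]*4
    a=[wproj(c,H+W@[0,40*np.cos(t),40*np.sin(t)]) for t in np.radians(np.arange(0,181,5))]
    print(i,"pred rows",np.min([q[1] for q in a]).round(1),np.max([q[1] for q in a]).round(1),"col",a[0][0].round(1),a[18].round(1))
hsv=cv2.cvtColor(im,cv2.COLOR_BGR2HSV)
g=((hsv[...,1]<40)&(hsv[...,2]>75))[:,295:345]
for r in range(0,340,6): print(r,"".join("#" if x else "." for x in g[r]))
```

```text
[466.08300735 -13.51991586 206.48061779] [ 0.2532178   0.93794454 -0.87722084] 29.922269176625907
2 pred rows -104.4 -13.2 col 321.6 [321.5 -82.2]
4 pred rows 108.3 214.9 col 322.1 [322.2 167.6]
0 ..................................................
6 ..................................................
12 ..................................................
18 ..................................................
24 ..................................................
30 ..................................................
36 ..................................................
42 ..................................................
48 ..................................................
54 ..................................................
60 ..................................................
66 ..................................................
72 ..................................................
78 ..................................................
84 ..................................................
90 ..................................................
96 ........................................
[... 1510 characters left out ...]
########################################
270 ##################################################
276 ##################################################
282 ##################################################
288 ##################################################
294 ##################################################
300 ##################################################
306 ##################################################
312 ##################################################
318 ##################################################
324 ##################################################
330 ##################################################
336 ........##########################################
```

Run:
```python
from h import *
go(*slot(4,8,(0,1.2,57)))
```

```text
dp [0.0501, -0.001, 0.0817] rot [0.0046, -0.0001, -0.0016] rows 3.0 1.0
```

Request:
drive_tool([
  {"dp":[0.02,-0.001,0.0],"rotation":[0.004,0,0]},
  {"dp":[0.04,-0.001,0.01],"rotation":[0.004,0,0]},
  {"dp":[0.05,-0.001,0.02],"rotation":[0.004,0,0]},
  {"dp":[0.05,-0.001,0.03],"rotation":[0.004,0,0]},
  {"dp":[0.05,-0.001,0.04],"rotation":[0.004,0,0]},
  {"dp":[0.05,-0.001,0.05],"rotation":[0.004,0,0]},
  {"dp":[0.05,-0.001,0.06],"rotation":[0.004,0,0]},
  {"dp":[0.05,-0.001,0.07],"rotation":[0.004,0,0]},
  {"dp":[0.05,-0.001,0.078],"rotation":[0.004,0,0]},
  {"dp":[0.05,-0.001,0.081],"rotation":[0.004,0,0]},
  {"dp":[0.05,-0.001,0.081],"rotation":[0.004,0,0]},
], fingers=0.0, force=50)

```text
time: 19.35
position: [508.9, 34.6, 132.3]
tool_rot: [0.189, 0.712, 0.653, 0.174]
wrist_force: [-0.2, -0.1, 0.3]
grip_width: -0.2
grasp_force: 0.0
```

Request:
drive_tool([
  {"dp":[0,0,0.001],"rotation":[0,0,0]},
  {"dp":[0,0,0.003],"rotation":[0,0,0]},
  {"dp":[0,0,0.005],"rotation":[0,0,0]},
  {"dp":[0,0,0.007],"rotation":[0,0,0]},
  {"dp":[0,0,0.007],"rotation":[0,0,0]},
])

```text
time: 19.77
position: [513.0, 33.8, 128.0]
tool_rot: [0.19, 0.712, 0.653, 0.175]
wrist_force: [-0.5, -0.0, -0.4]
grip_width: -0.3
grasp_force: 0.0
```

Request:
drive_tool([
  {"dp":[0,0,0.001],"rotation":[0,0,0]},
  {"dp":[0,0,0.002],"rotation":[0,0,0]},
  {"dp":[0,0,0.003],"rotation":[0,0,0]},
  {"dp":[0,0,0.003],"rotation":[0,0,0]},
])

```text
time: 20.1
position: [514.4, 33.7, 125.3]
tool_rot: [0.19, 0.712, 0.653, 0.175]
wrist_force: [0.1, 0.2, 1.2]
grip_width: 0.1
grasp_force: 0.0
```

Request:
drive_tool([
  {"dp":[0,0,0.001],"rotation":[0,0,0]},
  {"dp":[0,0,0.002],"rotation":[0,0,0]},
  {"dp":[0,0,0.002],"rotation":[0,0,0]},
])

```text
time: 20.35
position: [515.8, 33.7, 124.2]
tool_rot: [0.191, 0.712, 0.653, 0.175]
wrist_force: [-2.5, 1.0, 3.2]
grip_width: -0.2
grasp_force: 1.8
```

Request:
drive_tool([
  {"dp":[0,0,0.001],"rotation":[0,0,0]},
  {"dp":[0,0,0.002],"rotation":[0,0,0]},
  {"dp":[0,0,0.002],"rotation":[0,0,0]},
])

```text
time: 20.6
position: [518.5, 33.7, 125.4]
tool_rot: [0.192, 0.712, 0.652, 0.177]
wrist_force: [-12.1, 0.1, 20.2]
grip_width: 0.1
grasp_force: 11.8
```

Request:
drive_tool([
  {"dp":[0,0,-0.005],"rotation":[0,0,0]},
  {"dp":[0,0,-0.02],"rotation":[0,0,0]},
  {"dp":[0,0,-0.03],"rotation":[0,0,0]},
  {"dp":[0,0,-0.03],"rotation":[0,0,0]},
])

```text
time: 20.93
position: [501.9, 35.0, 149.5]
tool_rot: [0.191, 0.712, 0.653, 0.176]
wrist_force: [0.8, 0.7, 0.1]
grip_width: 0.1
grasp_force: 0.0
```

Run:
```python
from h import *
go(*slot(2,2,(0,0.6,57)))
W=wheelR(-5);print(W[:,2]@slot(2,2,(0,.6,57))[0],W[:,2]@tool()[0])
```

```text
dp [0.1754, 0.0003, 0.0238] rot [0.0012, -0.0011, -0.0002] rows 5.0 1.0
-142.52183436432284 -118.95246296105736
```

Request:
drive_tool([
  {"dp":[0.035,0,-0.01],"rotation":[0,0,0]},
  {"dp":[0.07,0,-0.01],"rotation":[0,0,0]},
  {"dp":[0.105,0,-0.01],"rotation":[0,0,0]},
  {"dp":[0.14,0,0],"rotation":[0,0,0]},
  {"dp":[0.1754,0.0003,0.01],"rotation":[0,0,0]},
  {"dp":[0.1754,0.0003,0.018],"rotation":[0,0,0]},
  {"dp":[0.1754,0.0003,0.023],"rotation":[0,0,0]},
  {"dp":[0.1754,0.0003,0.025],"rotation":[0,0,0]},
  {"dp":[0.1754,0.0003,0.026],"rotation":[0,0,0]},
  {"dp":[0.1754,0.0003,0.026],"rotation":[0,0,0]},
])

```text
time: 21.77
position: [529.6, 206.9, 125.1]
tool_rot: [0.19, 0.713, 0.652, 0.174]
wrist_force: [0.2, 0.5, 0.6]
grip_width: -0.0
grasp_force: 0.0
```

Request:
drive_tool([
  {"dp":[0,0,0.001],"rotation":[0,0,0]},
  {"dp":[0,0,0.002],"rotation":[0,0,0]},
  {"dp":[0,0,0.002],"rotation":[0,0,0]},
])

```text
time: 22.02
position: [531.2, 207.7, 124.3]
tool_rot: [0.19, 0.713, 0.652, 0.175]
wrist_force: [-0.3, -1.0, -1.0]
grip_width: 0.1
grasp_force: 0.0
```

Request:
drive_tool([
  {"dp":[0,0,0.001],"rotation":[0,0,0]},
  {"dp":[0,0,0.002],"rotation":[0,0,0]},
  {"dp":[0,0,0.002],"rotation":[0,0,0]},
])

```text
time: 22.27
position: [532.5, 208.3, 124.3]
tool_rot: [0.191, 0.712, 0.652, 0.176]
wrist_force: [-9.2, -0.8, 12.0]
grip_width: -0.1
grasp_force: 7.3
```

Request:
drive_tool([
  {"dp":[0,0,-0.005],"rotation":[0,0,0]},
  {"dp":[0,0,-0.03],"rotation":[0,0,0]},
  {"dp":[0,0,-0.06],"rotation":[0,0,0]},
  {"dp":[0,0,-0.1],"rotation":[0,0,0]},
  {"dp":[0,0,-0.13],"rotation":[0,0,0]},
  {"dp":[-0.02,0,-0.15],"rotation":[0,0,0]},
  {"dp":[-0.02,0,-0.15],"rotation":[0,0,0]},
  {"dp":[-0.02,0,-0.15],"rotation":[0,0,0]},
])

```text
time: 22.93
position: [455.8, 194.9, 253.9]
tool_rot: [0.19, 0.712, 0.652, 0.177]
wrist_force: [0.1, 1.5, -0.3]
grip_width: 0.4
grasp_force: 0.0
```

Run:
```python
from h import *
a=cv2.imread("pics/top0.png").astype(int);b=cv2.cvtColor(get_image("top"),cv2.COLOR_RGB2BGR).astype(int)
d=(np.abs(a-b).max(2)>45).astype(np.uint8)
n,l,st,ce=cv2.connectedComponentsWithStats(d);print([st[i].tolist() for i in range(1,n) if st[i][4]>15])
def c(im):
    h=cv2.cvtColor(im.astype(np.uint8),cv2.COLOR_BGR2HSV);m=((h[...,1]>90)&(h[...,0]<20)&(h[...,2]>80))[245:300,380:405];y,x=np.nonzero(m);return x.mean()+380,y.mean()+245,m.sum()
print(c(a),c(b));s=get_state();print(s["time"],s["wrist_force"],s["position"])
```

```text
[[175, 229, 16, 14, 96], [193, 237, 6, 6, 27], [202, 236, 4, 6, 17], [263, 240, 22, 4, 43], [368, 253, 9, 4, 24], [382, 253, 5, 13, 38], [360, 257, 19, 9, 62], [106, 265, 80, 215, 8685], [225, 265, 128, 154, 6998], [454, 269, 12, 16, 91], [144, 329, 7, 6, 24], [95, 344, 18, 22, 219], [35, 366, 103, 114, 2631], [99, 381, 5, 11, 19], [356, 385, 241, 95, 11600], [278, 421, 38, 22, 562], [339, 433, 63, 47, 2138], [237, 445, 82, 35, 1272], [538, 453, 96, 27, 1297]]
(np.float64(393.65558912386706), np.float64(270.761329305136), np.int64(331)) (np.float64(393.5591715976331), np.float64(270.59763313609466), np.int64(338))
22.9833 [ 0.65237083  0.02335476 -0.20387774] [455.64109085 194.81445255 252.40918606]
```

The picture changes are only the two wheels, now in the rack, plus the arm and its shadow. The plug box has not moved. Handing in.

```bash
python3 -c "
from rig import *
print(job_done())"
```

```text
the job is handed in; nothing more can be done
None
```

I slid the thick sprocket home in slot 2 (the free wide slot) and the thin one home in slot 4 (a narrow slot), let go of both, and handed the job in at about 23 s; I got no verdict back.

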